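Check weight onto the kitchen scale with tongs

ROBOT

A 7-joint arm with a two-finger parallel gripper is mounted at the origin on a cart in front of the work surface, level with it; the furniture and walls round the work are solid. World frame = base frame: x ahead of the robot, y to its left, z up, the work surface at z = 0. Lengths are in m, angles in rad, forces in N, time in s.
With the tool pointing down it reaches from about 0.425 to 0.825 m from the base axis. Payload 3.6 kg.
Tool frame: the origin (TCP) lies where the fingers leave the gripper's body, on its centre line; the fingertips stand 73 mm ahead of it and the grasp point (between the pads) lies 54 mm ahead of it; x points along the fingers, y is the direction in which the jaws open and shut, and the axes are right-handed (so a half turn about x gives the same grasp; the last joint's range is limited). The gripper opens to 85 mm and grips with 20 to 120 N. Pads are 22 mm wide; open, the fingers measure 114 mm over their backs; the gripper's body (76 mm by 85 mm) begins 54 mm behind the grasp point. The pads swing forward as they close: fully open they stand 13 mm farther back than shut.
Start: joints at [1.183, 0.615, -0.013, 1.423, 0.008, 1.103, -0.04], TCP at [0.229, -0.608, 0.304] pointing down, gripper open.
Joint ranges: [-3.12, 3.12], [-0.3, 2.06], [-1.34, 1.32], [0.26, 2.42], [-1.36, 4.5], [0.01, 1.98], [-2.84, 2.84]. Speed limits (rad/s): [2.79, 2.79, 3.14, 3.14, 3.14, 3.14, 3.14].

INTERFACE

Orientations are given as a unit quaternion [x, y, z, w].
In Python, from station import arm, snapshot, camera_info, ticket gives the robot as it stands. Calls block until the motion is done:
- arm.movep(position, orientation): joint-space move of the TCP to a pose.
- arm.line_to(position, velocity=0.15, ori=None): straight line of the TCP; ori=None keeps the orientation; velocity is the mean speed in m/s.
- arm.move_j(angles): joint-space move.
- arm.move_gripper(opening, effort=None): opening from 0.0 (shut) to 1.0 (fully open); effort is the grip in N (None keeps the last); returns when the fingers have stopped.
- arm.pause(seconds).
- arm.ik(position, orientation): joint angles nearest the present ones, or None.
- snapshot(name): name is "side" or "top" or "wrist"; returns the picture (384x512x3 uint8, blue, green, red); there is no depth.
- camera_info(name): a dict with "fx", "fy", "cx", "cy" (pixels), "R" (3x3) and "t" (3): a world point X has camera coordinates R X + t; the wrist camera has in their place "T_tool_cam" (4x4, takes a point from camera to tool coordinates, whose origin is the TCP and whose axes are the tool frame's). Camera axes: x right, y down, z forward; pixel columns grow to the right and rows downward; lengths in m; the calibration is good to about 2 mm. A picture is of the moment at which its call begins: read the wrist's pose just before it. camera_info takes no time and is no camera call.
A pose or a line that the arm cannot do raises arm.MotionError and nothing moves.
- ticket.finish_job(): hands the job in, once; it reports no verdict.
Readings, each from a call of its own:
- arm.read_time(): time.
- arm.read_joint_positions(): joint angles.
- arm.read_dq(): joint speeds.
- arm.read_effort(): joint torques, N m.
- arm.read_tool_pos(): TCP position.
- arm.read_eef_rot(): TCP orientation.
- arm.read_ft_force(): force on the tool from outside, world axes, zero at the start.
- arm.read_wrist_torque(): the same for the moment, N m.
- arm.read_opening(): opening from 0.0 (shut) to 1.0 (fully open).
Only numpy, scipy, OpenCV 4.12 (cv2) and the standard library are available. Lean on these libraries where they do the work, as an engineer would, in place of code of your own. Each camera call takes 0.05 s, during which the arm holds its last target. There are 200 camera calls.

TASK

Check the flat white kitchen scale (not the balance at the back) without leaving fingermarks on the brass: take the tongs out of their wooden holder, grip the smallest of the three brass weights with them, set it down upright near the middle of the scale's round platform and let it go there, then stand the tongs back in the holder. Touch the weights with nothing but the tongs, and leave the other two weights where they are.

Things in the scene. Friction and masses are not known exactly. Their poses are not given: they have to be found in the camera images.
- tongs: Sprung wire tongs, 90 g, upright in the holder, tips down. Origin: midway between the tips, level with their underside when relaxed; z up to the hinge head, arms open and close along y. Head on top: 116 mm above origin, 29 mm (x) by 27 mm (y). Rubber tips 16 mm wide (x), 5 mm thick, 16 mm tall; they sink up to 3.5 mm while closing to a 24 mm gap.
- tongs_grip (a point): Midway between the tongs' two black grip barrels, 75 mm above the tongs' origin, 41 mm below the head's top; axes as the tongs. Barrels: 16 mm diameter, 28 mm long along x, outside the arms, 52 mm over both when relaxed. Squeeze them along y: the spring resists with 6 N relaxed, 10 N at 24 mm tip gap; use 20 to 40 N on a weight.
- tongs_left (a joint): Closing angle of the tongs' arms (both move alike). Angle: width over the barrels / gap between the tips: 0 relaxed: 52 / 63 mm; 0.07: 48 / 50 mm (light squeeze that carries the tongs with jaws still open); 0.20: 40 / 24 mm (tips parallel); 0.32 shut: 33 / 0 mm.
- holder: Fixed open-topped wooden holder of the tongs, 50 mm (its x) by 110 mm (its y) outside, 42 mm tall, inside 34 mm by 94 mm. Origin at the centre of its underside; the tongs stand in it with their x and y along its x and y.
- holder_in (a point): Centre of the holder's inner floor, on which the tips of the tongs stand.
- weight_small: The smallest of three knobbed brass weights: body 24 mm diameter and 16 mm tall, knob 12 mm diameter on top, 27 mm tall in all, 50 g. Origin at the centre of its underside, z up. To be gripped with the tongs by its body.
- weight_mid: The middle brass weight, 29 mm diameter, 30 mm tall; stays where it is. Origin at the centre of its underside.
- weight_big: The biggest brass weight, 37 mm diameter, 35 mm tall; stays where it is. Origin at the centre of its underside.
- platform (a point): Middle of the top face of the scale's round steel platform (130 mm diameter, 28 mm above the worktop, does not move). The scale is a flat white kitchen scale, 190 by 150 mm, fixed, with a dark display at its front; the platform is the highest part.
Things that resemble listed ones, but are neither listed nor needed, are in the scene too. What is shaped like the holder but pink is not meant.

How it is judged:
On the way, in this order (a step that is already met when the one before it is completed fails the run):
1. the smallest weight hangs clear of the worktop in the tongs (height (world z) of weight_small above 0.015 m and contact force between tongs and weight_small above 0.3 N), for 0.2 s.
2. the weight, still gripped by the tongs, is lowered onto the platform or to within 15 mm above it (z of weight_small in the frame of platform between -0.004 and 0.015 m and horizontal distance between weight_small and platform below 0.04 m and contact force between tongs and weight_small above 0.3 N), for 0.1 s.
At the end, for the whole second after the job is handed in: The smallest weight stands upright (within 10 degrees), still, within 30 mm of the middle of the platform; the tongs stand released and still in the holder (within 30 mm of its middle, 10 mm of its floor, leaning under 17 degrees); the other two weights are within 15 mm of their starts (horizontal distance between weight_small and platform below 0.03 m and z of weight_small in the frame of platform between -0.004 and 0.004 m and angle between weight_small's own z axis and vertical below 0.17 rad and linear speed of each of weight_small, tongs below 0.02 m/s and contact force between tongs and weight_small below 0.05 N and horizontal distance between tongs and holder_in below 0.03 m and z of tongs in the frame of holder_in below 0.01 m and angle between tongs's own z axis and vertical below 0.3 rad and distance of each of weight_mid, weight_big from where it was at the start of the episode below 0.015 m); the robot touches nothing.
It fails at once if a gripper finger touches a brass weight (contact force between the fingers and weight_small above 0.5 N or contact force between the fingers and weight_mid above 0.5 N or contact force between the fingers and weight_big above 0.5 N).
It fails at once if one of the other two weights is shifted by more than 15 mm (distance of any of weight_mid, weight_big from where it was at the start of the episode above 0.015 m).
It also fails if it takes over 51 s, if anything falls off the work surface, if the arm or the gripper's body presses on something with over 40 N, if the wrist force passes 120 N, or if a joint passes its speed limit or range.

## Working session

There is one attempt and no reset: what is moved stays moved. The work goes in short steps, each a Python script; the robot and the scene stay as the last script left them, time stands still between calls to the robot, and variables do not carry over. Pictures are saved under pics/ and viewed, about 8 in all and at most 12, crops included, and the job is handed in when it is done.

```bash
ls; mkdir -p pics
python3 - <<'E'
from station import arm, snapshot, camera_info
import cv2
for n in ("top","side"):
    cv2.imwrite(f"pics/{n}0.png",cv2.resize(snapshot(n),(768,576))); c=camera_info(n); print(n,c)
print(camera_info("wrist")); print(arm.read_tool_pos(),arm.read_eef_rot(),arm.read_time())
E
```

```text
pics
top {'fx': 385.879258654381, 'fy': 385.879258654381, 'cx': 257.5490074504235, 'cy': 191.26486121446717, 'R': array([[-0.01358945, -0.99977248,  0.01644148],
       [-0.99110001,  0.01129028, -0.13263977],
       [ 0.13242396, -0.01809765, -0.99102794]]), 't': array([0.07570521, 0.53846826, 0.9984548 ])}
side {'fx': 428.3361029172956, 'fy': 428.3361029172956, 'cx': 257.5446345141063, 'cy': 189.04115910204575, 'R': array([[-0.9033713 , -0.42880095, -0.00707416],
       [-0.19399857,  0.42330406, -0.88497357],
       [ 0.38247203, -0.79808735, -0.46558751]]), 't': array([0.50228503, 0.16888668, 1.03658715])}
{'fx': 304.77492865540296, 'fy': 304.77492865540296, 'cx': 256.7192529695017, 'cy': 192.2853788930096, 'T_tool_cam': array([[-5.65142277e-04, -2.81499285e-01,  9.59561271e-01,
        -7.02471434e-02],
       [ 9.99999829e-01, -3.03736295e-04,  4.99854095e-04,
         1.18813121e-03],
       [ 1.50745015e-04,  9.59561389e-01,  2.81499409e-01,
        -7.19754512e-02],
       [ 0.00000000e+00,  0.00000000e+00,  0.00000000e+00,
         1.00000000e+00]])}
[ 0.22927325 -0.60764982  0.30283197] [-0.69547123 -0.12771254  0.69578799 -0.12604895] 0.1
```

View pics/top0.png

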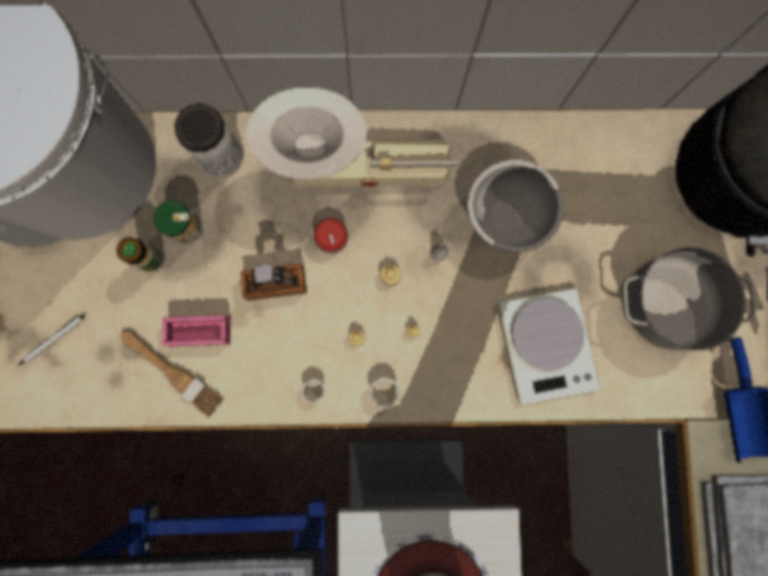

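View pics/side0.png

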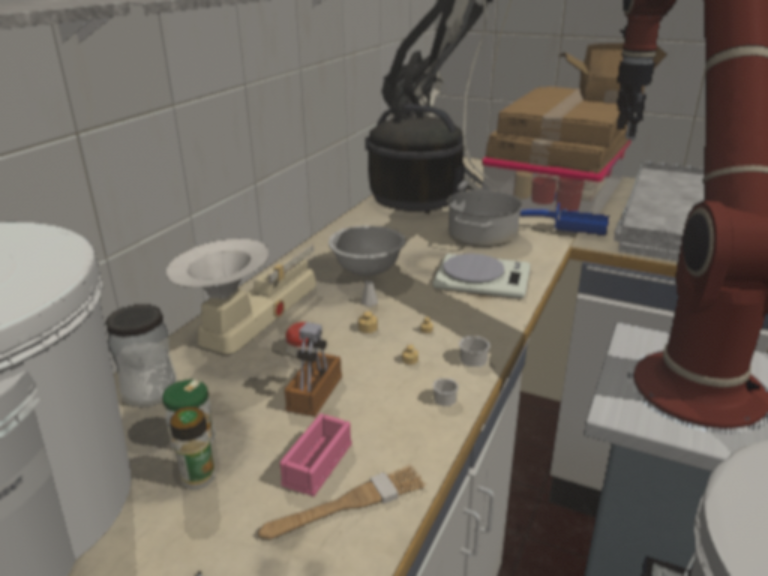

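The top view (768-scale) shows the brass weights at about (390,272) big, (356,337) mid and (412,327) small. The tongs and brown holder are at (273,281), the pink decoy at (196,331), and the platform at (547,332). The side view agrees with this.

```bash
cat > h.py <<'E'
from station import arm, snapshot, camera_info, ticket
import cv2, numpy as np
from scipy.spatial.transform import Rotation as Ro
def ray(n,uv,pose=None):
    c=camera_info(n); d=np.array([(uv[0]-c['cx'])/c['fx'],(uv[1]-c['cy'])/c['fy'],1.])
    if n=='wrist':
        p,q=pose; R=Ro.from_quat(q).as_matrix(); T=c['T_tool_cam']
        return R@T[:3,3]+p, R@T[:3,:3]@d
    return -c['R'].T@c['t'], c['R'].T@d
def onz(n,uv,z,pose=None):
    o,d=ray(n,uv,pose); return o+d*(z-o[2])/d[2]
def proj(n,X,pose=None):
    c=camera_info(n)
    if n=='wrist':
        p,q=pose; T=c['T_tool_cam']; X=Ro.from_quat(q).inv().apply(np.array(X)-p); v=T[:3,:3].T@(X-T[:3,3])
    else: v=c['R']@X+c['t']
    return v[0]/v[2]*c['fx']+c['cx'], v[1]/v[2]*c['fy']+c['cy']
def down(yaw,s=1): # tool x down, tool y = s*(world y turned by yaw)
    y=s*np.array([-np.sin(yaw),np.cos(yaw),0]); x=np.array([0,0,-1.])
    return Ro.from_matrix(np.c_[x,y,np.cross(x,y)]).as_quat()
def pose(): return np.array(arm.read_tool_pos()),np.array(arm.read_eef_rot())
def blobs(img,lo,hi,amin,amax=1e9):
    m=cv2.inRange(cv2.cvtColor(img,cv2.COLOR_BGR2HSV),lo,hi)
    m=cv2.morphologyEx(m,cv2.MORPH_CLOSE,np.ones((3,3)))
    return [c for c in cv2.findContours(m,cv2.RETR_EXTERNAL,cv2.CHAIN_APPROX_NONE)[0] if amin<cv2.contourArea(c)<amax]
E
python3 - <<'E'
from h import *
k=512/768
for n,u,z in [('big',(390,273),.017),('mid',(356,337),.015),('small',(412,327),.013),('plat',(547,332),.028),('holder',(273,281),.042)]:
    print(n,onz('top',np.array(u)*k,z).round(3))
im=snapshot('top'); hs=cv2.cvtColor(im,cv2.COLOR_BGR2HSV)
for u in [(390,273),(356,337),(412,327),(547,332),(298,285),(250,285),(450,330)]: print(u,hs[int(u[1]*k),int(u[0]*k)])
R=Ro.from_quat(arm.read_eef_rot()).as_matrix(); print(R.round(2))
for y in(.0,.08,-.08,.18):
  for s in (1,-1):
    print(y,s,[None if (j:=arm.ik([.55,y,.3],down(0,s))) is None else np.round(j,2)])
E
```

```text
big [0.567 0.062 0.017]
mid [0.452 0.124 0.015]
small [0.469 0.023 0.013]
plat [ 0.456 -0.217  0.028]
holder [0.551 0.27  0.042]
(390, 273) [ 24 110 186]
(356, 337) [ 22 112 185]
(412, 327) [ 19 123 139]
(547, 332) [173  16 144]
(298, 285) [ 14 147  73]
(250, 285) [ 13 143  66]
(450, 330) [ 18  71 115]
[[-0.    0.35 -0.94]
 [ 0.   -0.94 -0.35]
 [-1.   -0.    0.  ]]
0.0 1 [array([ 0.46,  0.57, -0.8 ,  1.71,  0.46,  1.06,  1.08])]
0.0 -1 [array([ 0.04,  0.47, -0.13,  1.72,  0.07,  0.96, -1.68])]
0.08 1 [array([ 0.33,  0.59, -0.83,  1.69,  0.48,  1.08,  0.92])]
0.08 -1 [array([-0.04,  0.48, -0.22,  1.7 ,  0.12,  0.97, -1.88])]
-0.08 1 [array([ 0.59,  0.57, -0.77,  1.69,  0.45,  1.06,  1.24])]
-0.08 -1 [array([ 0.15,  0.47, -0.07,  1.71,  0.04,  0.96, -1.5 ])]
0.18 1 [array([ 0.21,  0.67, -0.97,  1.63,  0.6 ,  1.16,  0.67])]
0.18 -1 [array([-0.17,  0.52, -0.29,  1.64,  0.17,  1.01, -2.08])]
```

Run:
```python
from h import *
import pickle
out={}
for n,p in (('B',[.5,-.15,.32]),('A',[.54,.14,.32])):
    arm.movep(p,down(0,-1)); P=pose(); im=snapshot('wrist'); out[n]=(P,im)
    cv2.imwrite(f'pics/w{n}.png',cv2.resize(im,None,fx=1.4,fy=1.4,interpolation=cv2.INTER_CUBIC)); print(P,arm.read_time(),np.round(arm.read_joint_positions(),2))
pickle.dump(out,open('ab.pkl','wb'))
```

```text
(array([ 0.49980592, -0.15139185,  0.31997324]), array([-7.07087200e-01,  1.05314613e-03,  7.07125414e-01,  4.79708373e-04])) 2.125 [ 0.3   0.4  -0.06  1.77  0.03  0.98 -1.35]
(array([0.54045545, 0.13762862, 0.31991079]), array([ 7.07148409e-01, -1.86078836e-03, -7.07062534e-01, -4.88328394e-04])) 3.3 [-0.21  0.46 -0.12  1.67  0.06  1.02 -1.92]
```

View pics/wB.png

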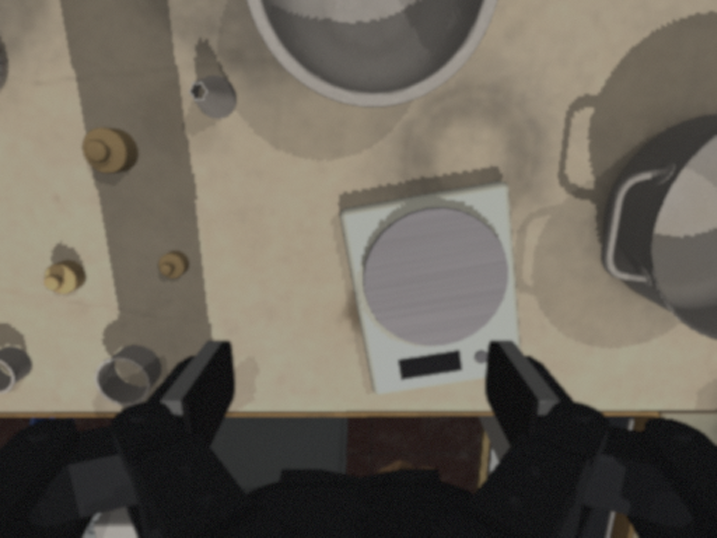

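View pics/wA.png

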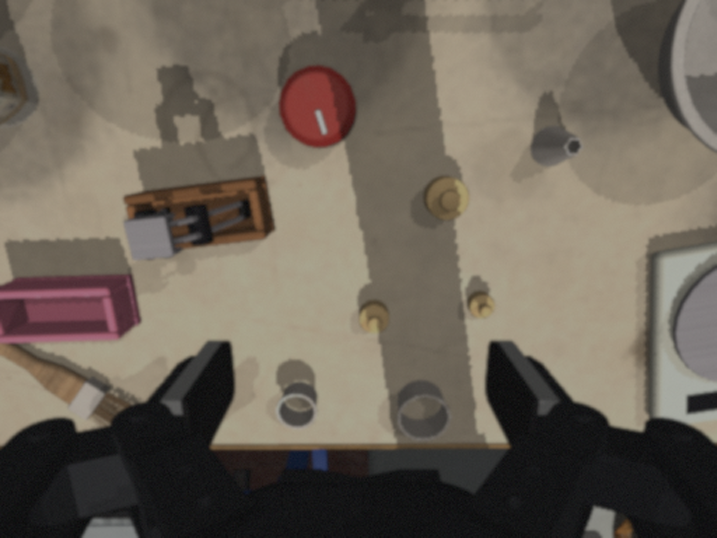

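View B shows the platform ellipse centred near (435,277) and the small weight at (173,265). View A shows the small weight at (481,304), mid at (374,317), big at (447,197), and the holder at about (197,212) with the tongs head at (150,238). I'll measure these and take a closer look above the holder.

Run:
```python
from h import *
import pickle
out=pickle.load(open('ab.pkl','rb'))
for n in 'AB':
    P,im=out[n]
    for c in blobs(im,(15,100,60),(30,255,255),80,3000):
        m=cv2.moments(c); u=(m['m10']/m['m00'],m['m01']/m['m00']); print(n,np.round(np.array(u)*1.4),cv2.contourArea(c),onz('wrist',u,.012,P).round(4))
P,im=out['B']
g=cv2.cvtColor(im,cv2.COLOR_BGR2HSV)
for c in blobs(im,(130,0,60),(180,60,255),2000):
    e=cv2.fitEllipse(cv2.convexHull(c)); print('plat',np.array(e[0])*1.4,np.array(e[1])*1.4,onz('wrist',e[0],.028,P).round(4))
print('knob B',onz('wrist',(168/1.4,268/1.4),.027,P),'A',onz('wrist',(485/1.4,308/1.4),.027,out['A'][0]))
arm.movep([.57,.27,.36],down(.138,-1)); P=pose(); im=snapshot('wrist'); pickle.dump((P,im),open('c.pkl','wb'))
cv2.imwrite('pics/wC.png',cv2.resize(im[20:280,60:440],None,fx=2.1,fy=2.1,interpolation=cv2.INTER_CUBIC)); print(P,arm.read_time(),np.round(arm.read_joint_positions(),2))
```

```text
A [333. 447.] 330.0 [0.3073 0.1643 0.012 ]
A [375. 314.] 136.0 [0.4575 0.1209 0.012 ]
A [442. 197.] 430.0 [0.5677 0.0629 0.012 ]
B [360. 414.] 337.5 [ 0.3061 -0.1524  0.012 ]
B [ 64. 415.] 178.0 [0.306  0.1508 0.012 ]
B [637. 414.] 81.5 [ 0.3056 -0.4378  0.012 ]
B [ 65. 273.] 100.5 [0.4586 0.12   0.012 ]
B [173. 264.] 165.0 [0.4665 0.0191 0.012 ]
B [108. 149.] 681.0 [0.5685 0.0613 0.012 ]
plat [435.15830688 275.91501465] [133.41565704 142.01009674] [ 0.4596 -0.22    0.028 ]
knob B [0.46723574 0.01689697 0.027     ] A [0.46905646 0.02166818 0.027     ]
(array([0.57053367, 0.26877175, 0.35969524]), array([-0.70540301, -0.04764606,  0.70552076, -0.04875357])) 3.9667 [-0.38  0.55 -0.16  1.4   0.09  1.21 -1.99]
```

View pics/wC.png

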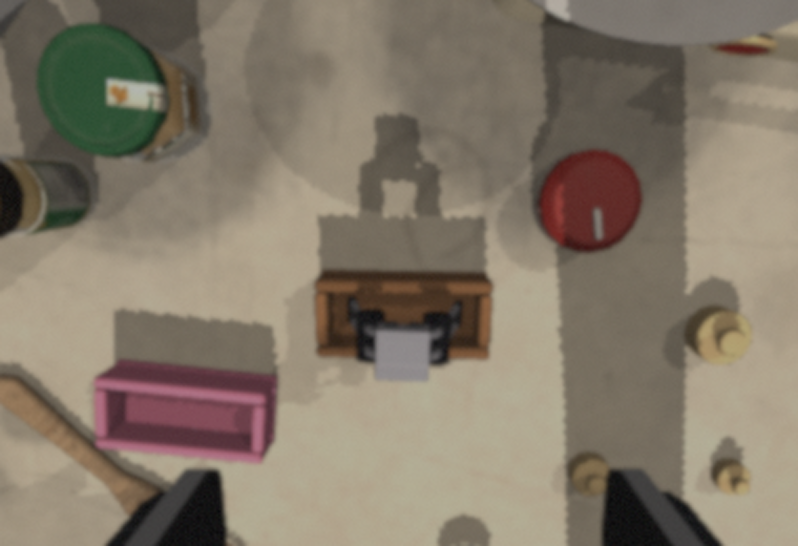

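Crop C is at 2.1x with offset (60,20). The holder rim corners are at about (317,275), (491,277), (490,359) and (318,357), the head-top centre is at (403,355) and the barrels are centred at about (404,337).

Run:
```python
from h import *
import pickle
P,im=pickle.load(open('c.pkl','rb'))
f=lambda u,z: onz('wrist',(u[0]/2.1+60,u[1]/2.1+20),z,P)
q=[f(u,.042) for u in ((317,275),(491,277),(490,359),(318,357))]
print(np.round(q,4), np.mean(q,0)); 
for a,b in ((1,0),(2,3)):
    d=q[a]-q[b] if 0 else q[b]-q[a]; print('yaw',np.arctan2(-d[0],d[1]),np.linalg.norm(d))
print('depth',np.linalg.norm(q[0]-q[3]),np.linalg.norm(q[1]-q[2]))
for z in (.12,.124): print('head',f((403,355),z), 'w',np.linalg.norm(f((376,355),z)-f((429,355),z)))
print('barrels',f((404.5,337),.09))
# orange contour estimate of holder too
for c in blobs(im,(5,110,40),(17,255,255),300):
    r=cv2.minAreaRect(c); print(np.array(r[0])*2.1-[126,42],np.array(r[1])*2.1,r[2])
print([(n,proj('wrist',X,P)) for n,X in (('s',(.468,.019,.027)),)], 'small knob',f((741,486),.027))
```

```text
[[0.5761 0.3267 0.042 ]
 [0.5892 0.2218 0.042 ]
 [0.5379 0.2136 0.042 ]
 [0.5246 0.3212 0.042 ]] [0.55694    0.27080544 0.042     ]
yaw 0.1244547103763186 0.10574646531379453
yaw 0.12362087496756245 0.10845599572325428
depth 0.05180912771697642 0.05192081983355031
head [0.55504837 0.27017979 0.12      ] w 0.026662084654843824
head [0.55617388 0.27027579 0.124     ] w 0.026317968171699513
barrels [0.55686404 0.26999183 0.09      ]
[402.73690796 313.26513519] [172.2791954   81.75388184] 0.9240452647209167
[-44.1  196.35] [81.9 84. ] 90.0
[('s', (np.float64(415.24449284832275), np.float64(250.9388829916208)))] small knob [0.46676038 0.02224141 0.027     ]
```

Run:
```python
from h import *
u=np.array((311,328))/1.5
for z in (.116,.12,.124,.128): print(z,np.array(proj('side',np.array([.5555,.270,z])))*1.5)
q=down(.124,-1)
arm.movep([.5565,.2705,.22],q)
arm.line_to([.5565,.2705,.134],.12)
print('at',pose()[0],arm.read_ft_force())
P=pose(); im=snapshot('wrist'); cv2.imwrite('pics/wD.png',im); s=snapshot('side'); cv2.imwrite('pics/sD.png',s)
arm.move_gripper(.565,20); print(arm.read_opening(),arm.read_ft_force(),arm.read_time())
s2=snapshot('side'); a=cv2.resize(s[130:300,130:330],None,fx=3,fy=3);b=cv2.resize(s2[130:300,130:330],None,fx=3,fy=3)
cv2.imwrite('pics/sDE.png',cv2.resize(np.hstack([a,b]),(800,340)))
```

```text
0.116 [310.14289743 331.28302267]
0.12 [309.97920299 329.04764232]
0.124 [309.81488373 326.80372965]
0.128 [309.64993607 324.55123572]
at [0.55719786 0.270897   0.13503849] [-0.51258679 -0.20977532 -0.02364491]
0.5672400838614178 [-0.05754959 -0.23989382  4.79250444] 6.025
```

View pics/sDE.png

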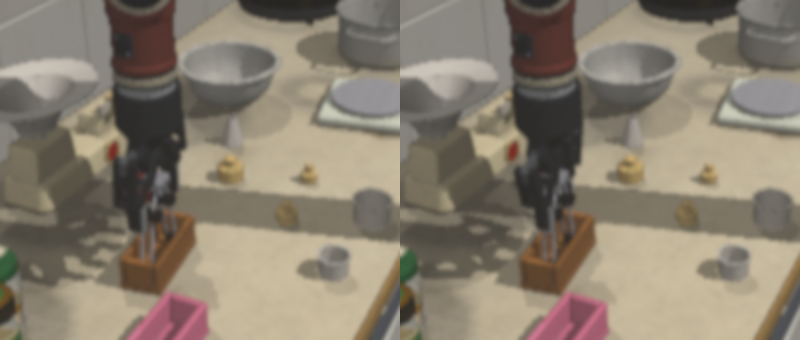

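The tongs are gripped, and the 4.8 N upward is the tips pressing on the holder floor. Next I'll lift, then probe the worktop at a clear spot to calibrate the tip height.

Run:
```python
from h import *
arm.line_to([.557,.2705,.25],.15); print('lift',arm.read_ft_force(),arm.read_opening())
q=down(0,-1)
arm.movep([.515,.01,.2],q)
arm.line_to([.515,.01,.145],.12)
f0=np.array(arm.read_ft_force())[2]; print('f0',f0,pose()[0])
z=.145
while z>.118:
    z-=.002; arm.line_to([.515,.01,z],.03); arm.pause(.05); f=arm.read_ft_force()[2]
    if f-f0>1.2: break
print('contact',z,pose()[0],f-f0,arm.read_time())
arm.line_to([.515,.01,.20],.15)
P=pose(); im=snapshot('wrist'); cv2.imwrite('pics/wE.png',cv2.resize(im,None,fx=1.5,fy=1.5,interpolation=cv2.INTER_CUBIC)); print(P)
```

```text
lift [-0.15978641 -0.62187211 -1.05190268] 0.563730417472111
f0 -0.5305542083707668 [0.51556615 0.01088084 0.14526879]
contact 0.12699999999999997 [0.51529952 0.01007447 0.12724872] 1.666527548952067 11.35
(array([0.51431947, 0.00985328, 0.19933847]), array([-7.06537764e-01,  9.22995028e-05,  7.07675332e-01, -6.04415781e-05]))
```

View pics/wE.png

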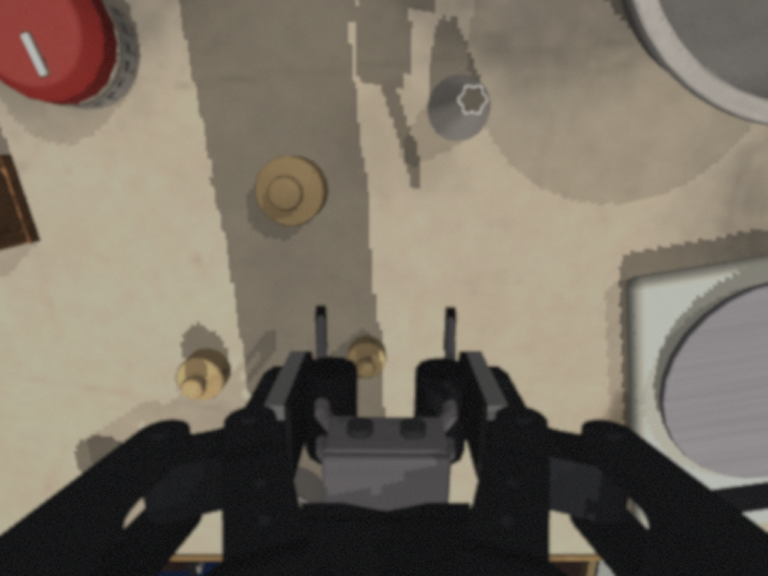

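View E shows the tongs held upright, with tips at (321,330) and (450,330). The small weight's body is at (366,355) with its knob at (366,368).

Run:
```python
from h import *
P=pose()
g=lambda u,z: onz('wrist',np.array(u)/1.5,z,P).round(4)
print('tip front top', g((321,307),.088),g((450,307),.088),'bottom',g((321,307),.072))
print('small knob',g((366,368),.027),'body top',g((366,355),.016),g((366,355),.010))
print('mid knob',g((191,386),.030))
```

```text
tip front top [0.525  0.0356 0.088 ] [ 0.525  -0.0183  0.088 ] bottom [0.5196 0.0379 0.072 ]
small knob [0.4668 0.0199 0.027 ] body top [0.4699 0.0203 0.016 ] [0.4672 0.0205 0.01  ]
mid knob [0.4568 0.1217 0.03  ]
```

Run:
```python
from h import *
arm.line_to([.4675,.0205,.20],.15); arm.line_to([.4675,.0205,.1325],.1)
print(pose()[0],arm.read_ft_force())
arm.move_gripper(.3,32); arm.pause(.2); print('grip',arm.read_opening()*85,arm.read_ft_force(),pose()[0])
arm.line_to([.4675,.0205,.18],.1); arm.pause(.2); print('lift',arm.read_opening()*85,arm.read_ft_force(),arm.read_time())
P=pose(); im=snapshot('wrist'); s=snapshot('side'); u=np.array(proj('side',np.array([.4675,.02,.06]))).astype(int); print(u)
c=s[max(0,u[1]-75):u[1]+75,u[0]-75:u[0]+75]
cv2.imwrite('pics/F.png',np.hstack([cv2.resize(im[130:330,130:385],(510,400)),cv2.resize(c,(290,290*c.shape[0]//c.shape[1]))[:400] if 0 else cv2.resize(c,(290,400))]))
```

```text
[0.46807184 0.02049119 0.13277663] [-0.00554839 -0.04397942 -0.89148589]
grip 38.37420048306119 [-0.0198574   0.04388809  2.87886761] [0.46805094 0.02047572 0.13305232]
lift 38.325102151281314 [-0.38905876  0.19514157 -1.74210323] 14.5917
[283 201]
```

View pics/F.png

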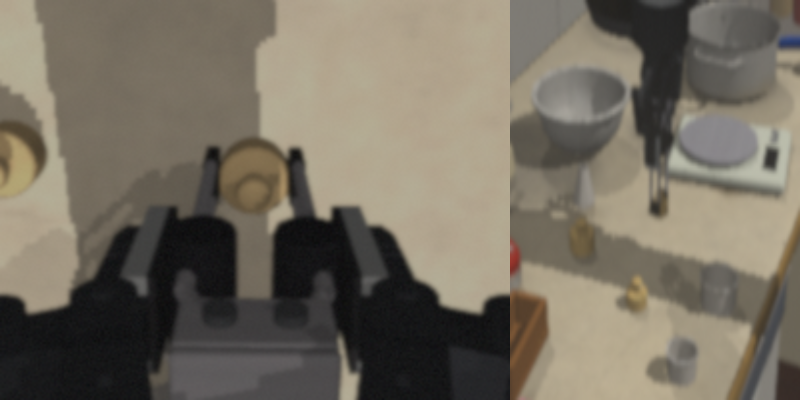

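The weight is firmly held and level in the tips, with the knob at about (253,190). Next I'll carry it to the platform with a guarded descent.

Run:
```python
from h import *
X,Y=.459,-.219
arm.line_to([.4675,.0205,.215],.15); arm.line_to([X,Y,.215],.15); arm.line_to([X,Y,.169],.1); arm.pause(.2)
f0=arm.read_ft_force()[2]; z=.169; print('f0',f0)
while z>.155:
    z-=.001; arm.line_to([X,Y,z],.03); arm.pause(.06); f=arm.read_ft_force()[2]
    if f-f0>1.0: break
print('contact',z,f-f0,pose()[0],arm.read_opening()*85); arm.pause(.15)
arm.move_gripper(.565); arm.pause(.3); print('open',arm.read_opening()*85,arm.read_ft_force(),arm.read_time())
arm.line_to([X,Y,.24],.1); print(arm.read_ft_force())
P=pose(); im=snapshot('wrist'); cv2.imwrite('pics/G.png',cv2.resize(im,None,fx=1.4,fy=1.4,interpolation=cv2.INTER_CUBIC)); print(P)
```

```text
f0 -0.9699349350119161
contact 0.16 5.821660251626072 [ 0.45945191 -0.21909769  0.16058095] 38.10061384574744
open 48.66449354777659 [ 1.00328881  0.19843953 -0.0443605 ] 21.1167
[-0.70802025 -0.28565668 -1.46551722]
(array([ 0.45855924, -0.21885214,  0.23946215]), array([-7.06650784e-01, -1.81263817e-04,  7.07562438e-01,  1.80494745e-04]))
```

View pics/G.png

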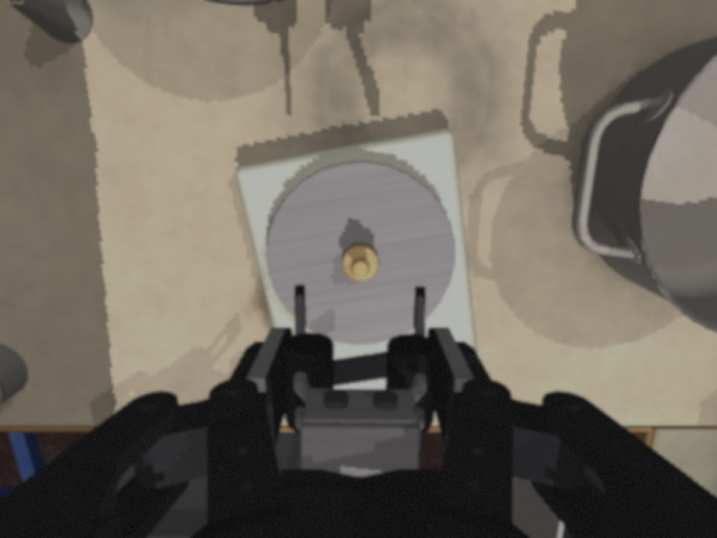

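The weight stands upright at (360,262) against a platform centre of about (360,252), so it is a few mm off. I'll return the tongs now.

Run:
```python
from h import *
P=pose(); print('weight',onz('wrist',(360/1.4,268/1.4),.055,P))
q=down(.124,-1)
arm.line_to([.48,.15,.25],.2,q); arm.line_to([.557,.2705,.25],.15)
arm.pause(.2); print(pose(),arm.read_time())
P=pose(); im=snapshot('wrist'); cv2.imwrite('pics/H.png',cv2.resize(im,None,fx=1.4,fy=1.4,interpolation=cv2.INTER_CUBIC))
```

```text
weight [ 0.45676819 -0.22014458  0.055     ]
(array([0.55691284, 0.26970563, 0.250177  ]), array([-0.7057538 , -0.04332963,  0.70578393, -0.04362524])) 25.4167
```

View pics/H.png

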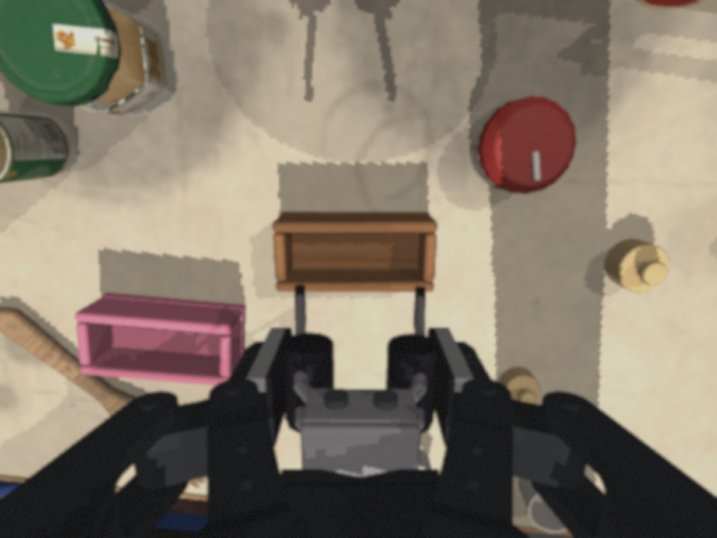

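Tips are at (300,300) and (420,300), and the holder rim runs from (275,213) to (435,290), so the yaw matches. I'll check the position and insert.

Run:
```python
from h import *
P=pose()
q=np.mean([onz('wrist',np.array(u)/1.4,.042,P) for u in ((275,213),(435,213),(434,290),(275,290))],0); print('holder',q)
X,Y=(.557+q[0])/2,(.2705+q[1])/2
arm.line_to([X,Y,.25],.1); arm.line_to([X,Y,.145],.1); arm.pause(.15); f0=np.array(arm.read_ft_force()); z=.145; print(f0)
while z>.128:
    z-=.001; arm.line_to([X,Y,z],.03); arm.pause(.05); f=arm.read_ft_force()[2]
    if f-f0[2]>1.0: break
print('contact',z,f-f0[2],pose()[0])
arm.move_gripper(.64); arm.pause(.2); arm.move_gripper(1.0); arm.pause(.2); print(arm.read_opening(),arm.read_ft_force())
arm.line_to([X,Y,.30],.15); arm.line_to([.56,.2,.36],.2)
print(arm.read_time(),arm.read_ft_force())
arm.movep([.57,.2,.36],down(.124,-1)); P=pose(); im=snapshot('wrist'); t=snapshot('top')
cv2.imwrite('pics/I.png',np.hstack([cv2.resize(im,(512,384)),cv2.resize(t[180:290,170:420],(288,384)) if 0 else cv2.resize(t[150:290,300:405],(288,384))]))
```

```text
holder [0.5590182  0.27198612 0.042     ]
[-0.18709618  0.15916246 -0.46133683]
contact 0.13499999999999998 1.9923664530850882 [0.55823316 0.27139225 0.13537041]
0.9991417259230955 [ 0.66163641 -0.15530516 -0.64853372]
32.9833 [-0.20590393  1.33567023 -0.20707307]
```

View pics/I.png

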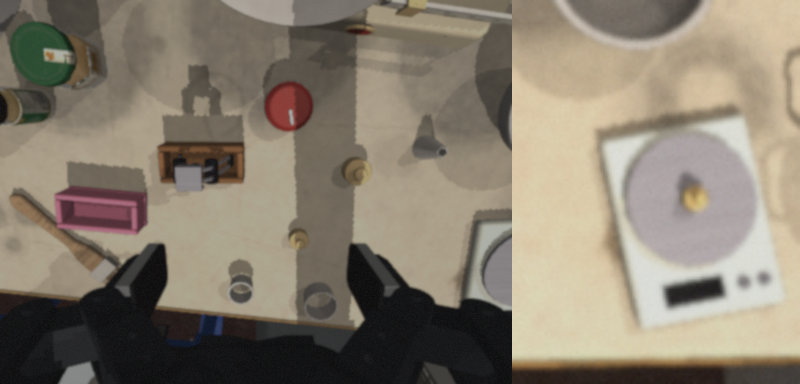

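The tongs stand in the holder with the head at (188,177). The small weight is at the platform middle, and the other two weights are in place.

Run:
```python
from h import *
P=pose(); print('head',onz('wrist',(188.5,178),.123,P),'mid',onz('wrist',(299,239),.015,P),'big',onz('wrist',(357,171),.017,P),arm.read_time())
ticket.finish_job()
```

```text
head [0.5579853  0.26938663 0.123     ] mid [0.45598734 0.12223005 0.015     ] big [0.56820331 0.05999362 0.017     ] 33.3333
the job is handed in; nothing more can be done
```

I took the tongs out of the holder, gripped the smallest weight with them, and set it down on the scale's platform. I then stood the tongs back in the holder and handed the job in at 33.3 s. The station gives no verdict, so the result rests on my own checks.

- **Small weight:** it stands upright about 3 mm from the middle of the platform.
- **Tongs:** they are released and upright in the holder, with the head within about 3 mm of the holder's centre.
- **Other two weights:** the mid and big weights are within about 3 mm of where they were first measured, which is within measurement error.
- **Gripper:** it was open and about 0.2 m above everything at hand-in.

None of these checks failed. The forces I sampled stayed small: about 6 N when the weight touched the platform and about 5 N when I first gripped the tongs in the holder.

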